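# Sweep the small offcuts into the tray

## Task

Clear the three small wooden offcuts off the bench: sweep them along the bench with your fingers, through the open front of the low three-sided tray, until each lies wholly inside it. Push them gently; do not pinch or lift them, and do not jam them against the tray's walls. Leave the two larger wooden blocks standing where they are.

Things in the scene. Friction and masses are not known exactly. Their poses are not given: they have to be found in the camera images.
- offcut_a: small sawn cube of bare pale wood with a drilled hole, about 29x30x29 mm, loose on the bench and about 12 g light, free to slide; origin at the centre of its underside, z up; it may stand at any yaw. One of the three small offcuts.
- offcut_b: small sawn cube of bare pale wood with a drilled hole, about 28x28x28 mm, loose on the bench and about 10 g light, free to slide; origin at the centre of its underside, z up; it may stand at any yaw. One of the three small offcuts.
- offcut_c: small sawn cube of bare pale wood with a drilled hole, about 31x29x31 mm, loose on the bench and about 15 g light, free to slide; origin at the centre of its underside, z up; it may stand at any yaw. One of the three small offcuts.
- big_block: larger sawn cube of the same wood, 43x45x43 mm, loose; origin at the centre of its underside. Not to be moved.
- tall_block: larger upright sawn block of the same wood, 44x45 mm and 68 mm high, loose; origin at the centre of its underside. Not to be moved.
- tray: low three-sided wooden tray, empty, fixed to the bench; outside 170 mm deep (x), 240 wide (y), 40 high. Origin: centre of its underside, on the bench top. Own +x points from the open front (x = -85 mm, mouth 216 mm wide) to the back wall (x = 73 to 85 mm). Side walls at y = +-114 mm; walls 12 mm thick. Floor 3 mm thick; its front 18 mm slope up from bench level, so blocks slide onto it.

How it is judged:
By the outcome, as a careful person would: the job done as asked, in the order asked, and still so for the second after the job is handed in, with the robot touching nothing.
It also fails if it takes over 72 s, if anything falls off the work surface, if the arm or the gripper's body presses on something with over 40 N, if the wrist force passes 120 N, or if a joint passes its speed limit or range.

## Robot

A 6-joint arm with a two-finger parallel gripper is mounted at the origin on the work surface; the furniture and walls round the work are solid. World frame = base frame: x ahead of the robot, y to its left, z up, the work surface at z = 0. Lengths are in m, angles in rad, forces in N, time in s.
With the tool pointing down it reaches from about 0.3 to 0.775 m from the base axis. Payload 14.6 kg.
Tool frame: the origin (TCP) lies between the finger pads; the fingertips stand 8 mm ahead of it and the grasp point (between the pads) lies 11 mm behind it (ctrl.tip_reach is the distance from the TCP to the fingertips, in m); y points along the fingers, z is the direction in which the jaws open and shut, and the axes are right-handed (so a half turn about y gives the same grasp; the last joint's range is limited). The gripper opens to 94 mm and grips with 3 to 60 N. Pads are 16 mm wide; open, the fingers measure 119 mm over their backs; the gripper's body (75 mm by 177 mm) begins 78 mm behind the grasp point.
Start: joints at [-1.318, 0.3, 1.521, -0, 1.321, -0.067], TCP at [0.173, -0.522, 0.213] pointing down, gripper open.
Joint ranges: [-3.03, 3.03], [-0.79, 2.21], [0.23, 2.52], [-1.04, 4.18], [0, 3.07], [-2.55, 2.55]. Speed limits (rad/s): [2.22, 2.22, 2.57, 3.14, 3.14, 3.14].

## Interface

Orientations are given as [roll, pitch, yaw] about the fixed x, y, z axes, in that order (R = Rz(yaw) Ry(pitch) Rx(roll)).
In Python, from station import ctrl gives the robot as it stands.
- The arm moves only by the tool play_rows, never from a script. Its arguments are lists of equal length, an entry for each row: "twist": the turn, a rotation vector about the world's x, y, z as a fraction of full scale, a list of three; "travel": the shift along the world's x, y, z as a fraction of full scale, a list of three; "grip": the gripper's target within -1 to 1 (shut at 1, half-way at 0, fully open at -1). A call has 1 to 12 rows; each row shifts and turns the commanded pose from where the row before left it; what a row does not reach is not made up. Full scale, the value 1, is 5 cm for a shift and 90 degrees for a turn. A row lasts 1/10 s, in which the tool goes at most 50 mm and 8.59 degrees, less where a joint would pass 70% of its speed; a pose out of reach is approached as far as the arm can. A call with a number of a shift or a turn outside -1 to 1 is refused whole. A call with a gripper value outside its range is refused whole. The fingers move at their own pace and stop on an object; "force" is the grip in N (left out, the last holds). Time passes only in rows, so rows that do not move let the fingers close. It gives the time, the measured TCP pose, the force and the opening at its end, in the units of the state.
- ctrl.get_obs(): the state, without advancing time (a new reading comes with each control period).
- ctrl.camera(name): name is "scene" or "top"; returns a dict with "img" (420x560x3 uint8, red, green, blue), "vfov" (degrees; the focal length in pixels is half the picture's height over the tangent of half this angle, whatever the lens; pixels are square), "cx", "cy" (the principal point, pixels), "k1" (the pictures are not rectified: a ray, as slopes to the right and down, at radius r is drawn at 1 + k1 r^2 times it, then the intrinsics apply), "rvec" (rotation vector, rad) and "tvec" (3), from world to camera coordinates, as OpenCV has them. Camera axes: x right, y down, z forward; pixel columns grow to the right and rows downward; lengths in m; the calibration is good to about 2 mm. A picture is of the moment at which its call begins. There is no depth.
- ctrl.hand_in(): hands the job in, once; it reports no verdict.
Trained networks look in a picture, given as the dict that the camera call returned (one of the last four; its "shot" number tells which), for a name from the list of things; names that differ only in an ending like _2 or _b are one class to them, and where a whole thing is asked for, a point or a joint stands for the part that bears it (a point fixed in the world has none). Each returns a list of dicts, best first, with "confidence" (0 to 1); they miss things now and then, are a little off and sometimes report something else, mostly with a low value. They report only what shows in the picture. A call takes as long as a camera call.
- ctrl.boxes_of(name, picture): "point" ([column, row] in pixels, amid what is visible of it).
- ctrl.trace(name, picture): "pixels" (420x560 bool, what is visible of it) and "point" ([column, row] in pixels, amid what is visible of it).
The state is a dict: "time_s": time; "qpos": joint angles; "joint_vel": joint speeds; "tau": joint torques, N m; "ee_pos": TCP position; "eef_rot": TCP orientation; "force": force on the tool from outside, world axes, zero at the start; "moment": the same for the moment, N m; "grip_width": finger opening in m.
Only numpy, scipy, OpenCV 4.12 (cv2) and the standard library are available. Lean on these libraries where they do the work, as an engineer would, in place of code of your own. Each camera call takes 0.05 s, during which the arm holds its last target.

## Working session

There is one attempt and no reset: what is moved stays moved. The work goes in short steps, Python scripts to look and compute and a tool call to move; the robot and the scene stay as the last step left them, time stands still between calls to the robot, and variables do not carry over. Pictures are saved under pics/ and viewed, and the job is handed in when it is done.

Besides the shell and the picture viewer there is one more tool, called after "Call:" by a JSON object that holds its "method" and its "body". play_rows: Moves the arm, as the interface text tells. Its arguments: {"type":"object","properties":{"twist":{"type":"array"},"travel":{"type":"array"},"grip":{"type":"array"},"force":{"type":"number"}},"required":["twist","travel","grip"]}

```bash
ls; mkdir -p pics; python3 - <<'E'
from station import ctrl
import cv2
print(ctrl.get_obs())
for n in ("scene","top"):
    p=ctrl.camera(n); cv2.imwrite(f"pics/{n}0.png",p["img"][:,:,::-1]); print({k:v for k,v in p.items() if k!="img"})
    for o in ("offcut_a","big_block","tall_block","tray"):
        for d in ctrl.boxes_of(o,p): print(n,o,d)
E
```

```text
pics
{'time_s': 0.0, 'qpos': array([-1.31761341e+00,  3.00448100e-01,  1.52158838e+00,  9.89207048e-06,
        1.32068456e+00, -6.66080259e-02]), 'joint_vel': array([-1.81497721e-04, -6.86486623e-05, -1.77777103e-04, -2.53062246e-04,
        4.17941469e-04,  1.24145032e-03]), 'tau': array([ 1.75725083e-03, -5.31804657e+01, -3.52733374e+01,  7.09113339e-02,
        2.44113745e-02, -1.14838417e-04]), 'ee_pos': array([ 0.17283448, -0.52187214,  0.21289585]), 'eef_rot': array([-1.57192157e+00,  8.46643167e-05, -2.82180422e+00]), 'force': array([ 0.14921042,  0.88013466, -0.48621263]), 'moment': array([-0.04357438, -0.03709944, -0.03453416]), 'grip_width': 0.09445673149673155}
{'vfov': 50.74997909876774, 'cx': 281.4215065132842, 'cy': 206.81898791798545, 'k1': -0.140524368389604, 'rvec': array([ 0.96956153, -2.50952305,  0.97961603]), 'tvec': array([0.46203308, 0.34791677, 0.89977538]), 'shot': 1}
scene offcut_a {'point': [325.8, 210.1], 'confidence': 0.71}
scene offcut_a {'point': [295.3, 203.3], 'confidence': 0.65}
scene offcut_a {'point': [360.5, 221.6], 'confidence': 0.59}
scene big_block {'point': [365.2, 175.6], 'confidence': 0.79}
scene tall_block {'point': [270.3, 176.1], 'confidence': 0.76}
scene tray {'point': [235.9, 311.6], 'confidence': 0.76}
{'vfov': 45.84433094521438, 'cx': 283.699062455654, 'cy': 207.7292615046397, 'k1': 0.0547980617897568, 'rvec': array([ 2.19103746, -2.16006492,  0.11033454]), 'tvec': array([-0.04110689,  0.63563144,  1.00742814]), 'shot': 2}
top offcut_a {'point': [315.6, 245.5], 'confidence': 0.79}
top offcut_a {'point': [330.6, 292.7], 'confidence': 0.72}
top offcut_a {'point': [301.7, 201.9], 'confidence': 0.59}
top big_block {'point': [403.0, 249.8], 'confidence': 0.73}
top big_block {'point': [330.8, 292.7], 'confidence': 0.42}
top tall_block {'point': [308.0, 152.1], 'confidence': 0.79}
top tray {'point': [142.6, 259.4], 'confidence': 0.65}
```

View pics/scene0.png

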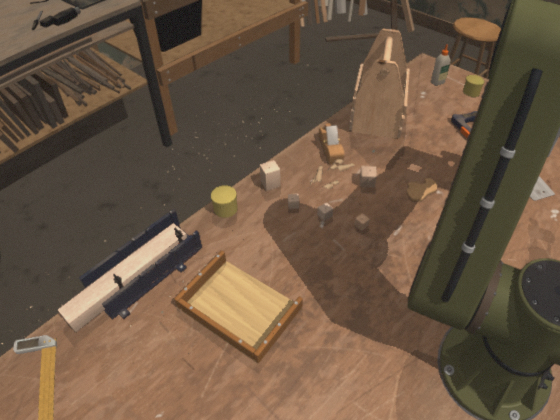

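View pics/top0.png

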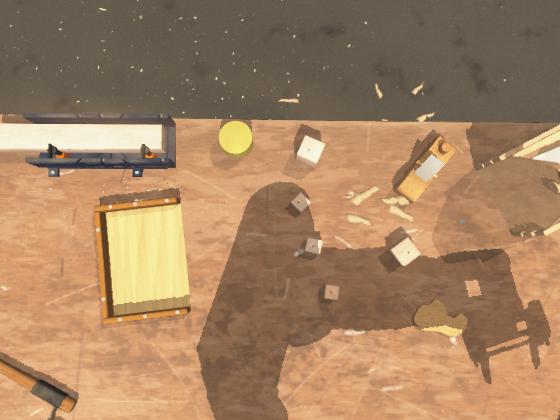

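The top view shows the offcuts in a rough column at (301,202), (314,246) and (331,292). The tray is on the left, with its open front facing right at column ~188. The tall block is at (310,150) and the big block at (405,252).

```bash
cat > h.py <<'E'
from station import ctrl
import cv2, numpy as np
def cam(p):
    f=210/np.tan(np.radians(p["vfov"])/2)
    K=np.array([[f,0,p["cx"]],[0,f,p["cy"]],[0,0,1.]]); D=np.array([p["k1"],0,0,0.])
    R=cv2.Rodrigues(np.array(p["rvec"]))[0]; return K,D,R,np.array(p["tvec"])
def back(p,uv,z):
    K,D,R,t=cam(p); uv=np.array(uv,float).reshape(-1,1,2)
    n=cv2.undistortPoints(uv,K,D)[:,0]; d=np.c_[n,np.ones(len(n))]@R; c=-R.T@t
    return c+d*((z-c[2])/d[:,2])[:,None]
def proj(p,X):
    K,D,R,t=cam(p); return cv2.projectPoints(np.array(X,float).reshape(-1,3),np.array(p["rvec"]),t,K,D)[0][:,0]
E
python3 - <<'E'
from h import *
np.set_printoptions(precision=4,suppress=True)
P={n:ctrl.camera(n) for n in("scene","top")}
p=P["top"]
print("cam",-cam(p)[2].T@cam(p)[3])
zs={"offcut_a":.029,"big_block":.043,"tall_block":.068,"tray":.04}
for n,p in P.items():
  for o,z in zs.items():
    for d in ctrl.trace(o,p):
        m=d["pixels"].astype(np.uint8); r=cv2.minAreaRect(cv2.findNonZero(m))
        print(n,o,d["confidence"],m.sum(),"pt@half",back(p,d["point"],z/2)[0][:2],"box@top",back(p,cv2.boxPoints(r),z)[:,:2].tolist() if n=="top" else "")
p=P["top"]
c=[[97,208],[178,191],[104,322],[189,312]]
print("tray corners",back(p,c,.04)[:,:2])
img=cv2.resize(p["img"][170:320,250:450],None,fx=4,fy=4,interpolation=cv2.INTER_CUBIC); cv2.imwrite("pics/zoom1.png",img[:,:,::-1])
img=cv2.resize(p["img"][170:340,80:280],None,fx=3.5,fy=3.5,interpolation=cv2.INTER_CUBIC); cv2.imwrite("pics/zoom2.png",img[:,:,::-1])
E
```

```text
cam [ 0.5375 -0.0263  1.0635]
scene offcut_a 0.52 163 pt@half [ 0.4617 -0.1227] box@top 
scene offcut_a 0.51 227 pt@half [ 0.5642 -0.1069] box@top 
scene offcut_a 0.41 322 pt@half [ 0.5517 -0.2896] box@top 
scene big_block 0.86 323 pt@half [ 0.5512 -0.2777] box@top 
scene tall_block 0.96 503 pt@half [ 0.742  -0.0883] box@top 
scene tray 0.89 7220 pt@half [0.5123 0.2683] box@top 
top offcut_a 0.77 222 pt@half [ 0.4604 -0.1366] box@top [[0.4796324601354092, -0.11521826570250289], [0.48009804322628813, -0.14610751797967453], [0.44969161281417924, -0.14615353413791773], [0.4492247249762856, -0.11536830998333542]]
top offcut_a 0.59 249 pt@half [ 0.5604 -0.1028] box@top [[0.546686611536769, -0.07335999371235809], [0.5782583210317668, -0.07937235019216811], [0.5720354519667553, -0.11303404410369668], [0.540503792531622, -0.10691980007954646]]
top offcut_a 0.56 184 pt@half [ 0.6479 -0.0726] box@top [[0.6485634142144864, -0.047188774239810355], [0.6689058267348236, -0.0668772999172092], [0.6481066432488982, -0.08805592130014198], [0.6278401764481943, -0.06836404166901389]]
top big_block 0.74 586 pt@half [ 0.5555 -0.2796] box@top [[0.5530245380588542, -0.24150377978001455], [0.5850716592103593, -0.2835648546215065], [0.5460416106754059, -0.31259657167232446], [0.5142360743106666, -0.27065690372516993]]
top tall_block 0.58 591 pt@half [ 0.7437 -0.0812] box@top [[0.731906486965169, -0.050766435233140464], [0.7841997829095986, -0.07293222812856212], [0.7661795900127489, -0.11433747838306442], [0.714039376897107, -0.09202770312301133]]
top tray 0.89 10487 pt@half [0.5189 0.2606] box@top [[0.6375246491812081, 0.3649849282364964], [0.6579269559999191, 0.18124731874385272], [0.4145500252213492, 0.1499958480094245], [0.39667838042175263, 0.3295904666273506]]
tray corners [[0.6291 0.3506]
 [0.6668 0.1871]
 [0.4003 0.3245]
 [0.421  0.1562]]
```

View pics/zoom1.png

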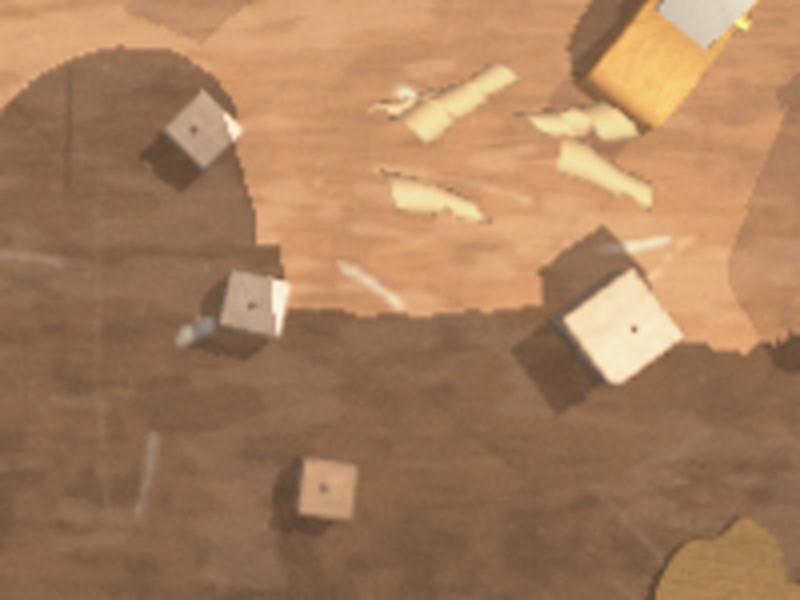

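View pics/zoom2.png

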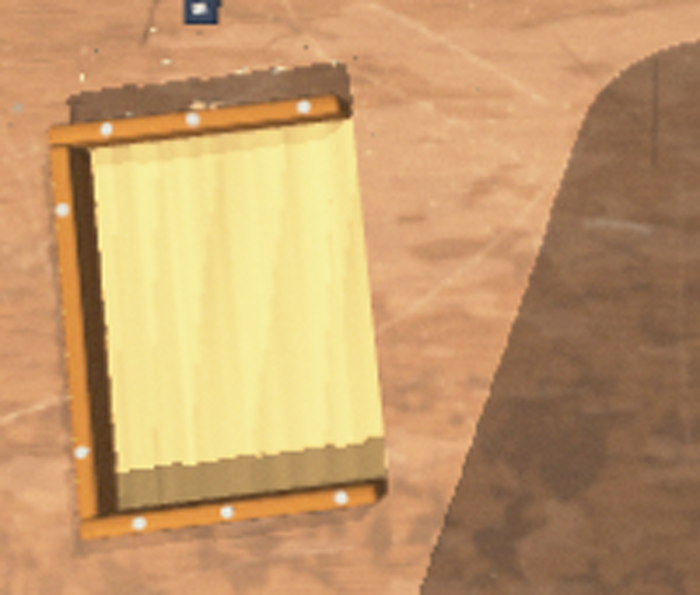

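The zooms show the tray's wall-top corners clearly, so I'll fit the tray's pose from those. I'll also check the offcuts by averaging the two cameras.

```bash
cat > fit.py <<'E'
from h import *
from scipy.optimize import least_squares
np.set_printoptions(precision=4,suppress=True)
def topcorner(p):
    s=3.5; c=np.array([[50,130],[348,97],[82,538],[385,490]])/s+[80,170]
    return c
E
python3 - <<'E'
from fit import *
p=ctrl.camera("top"); q=ctrl.camera("scene")
c=topcorner(p); W=back(p,c,.04)[:,:2]; print(W)
L=np.array([[.085,.12],[-.085,.12],[.085,-.12],[-.085,-.12]])
best=None
for flip in(1,-1):
    M=L*[1,flip]
    f=lambda a:(M@np.array([[np.cos(a[2]),np.sin(a[2])],[-np.sin(a[2]),np.cos(a[2])]])+a[:2]-W).ravel()
    r=least_squares(f,[.52,.26,1.57]); print(flip,r.x,r.fun.reshape(-1,2))
    if best is None or r.cost<best[1].cost: best=(M,r)
M,r=best; a=r.x; R=np.array([[np.cos(a[2]),-np.sin(a[2])],[np.sin(a[2]),np.cos(a[2])]])
pts=np.vstack([np.c_[M@R.T+a[:2],np.full(4,.04)],np.c_[M@R.T+a[:2],np.zeros(4)]])
obj=[(.464,-.131,.029,.028),(.560,-.096,.029,.028),(.648,-.068,.029,.03),(.5495,-.277,.043,.043),(.749,-.082,.068,.044)]
for n,pp in(("top",p),("scene",q)):
    im=pp["img"][:,:,::-1].copy()
    for u in proj(pp,pts): cv2.circle(im,tuple(int(round(v)) for v in u),2,(0,0,255),-1)
    for x,y,h,s in obj:
        for z in(0,h):
            u=proj(pp,[[x,y,z]])[0]; cv2.circle(im,tuple(int(round(v)) for v in u),1,(0,255,0) if z else (255,0,0),-1)
    cv2.imwrite(f"pics/ov_{n}.png",im[:,:,:] if n=="top" else cv2.resize(im[130:380,140:440],None,fx=2.4,fy=2.4))
E
```

```text
[[0.6308 0.3561]
 [0.6529 0.1837]
 [0.3969 0.3254]
 [0.425  0.1543]]
1 [ 0.5264  0.2549 -1.4588] [[ 0.0244 -0.1723]
 [-0.0167  0.169 ]
 [ 0.0198 -0.1684]
 [-0.0274  0.1716]]
-1 [0.5264 0.2549 1.7057] [[ 0.0031 -0.0009]
 [ 0.0039  0.0031]
 [-0.0008 -0.0024]
 [-0.0061  0.0002]]
```

View pics/ov_scene.png

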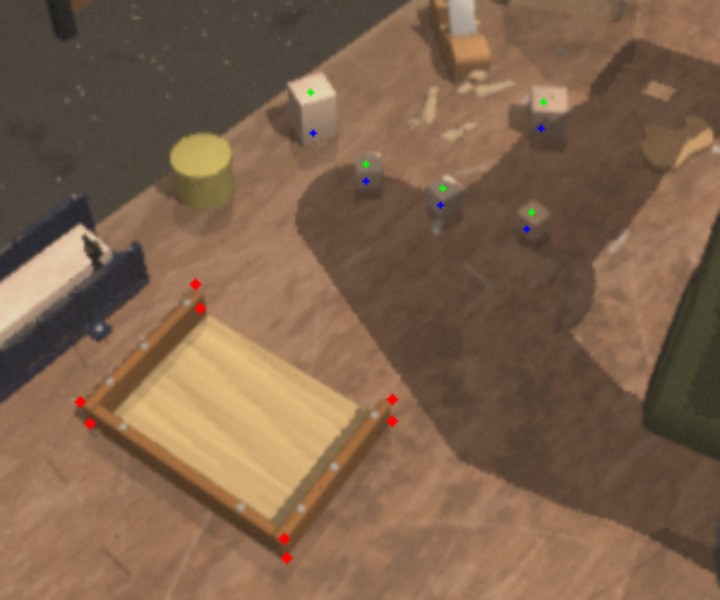

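View pics/ov_top.png

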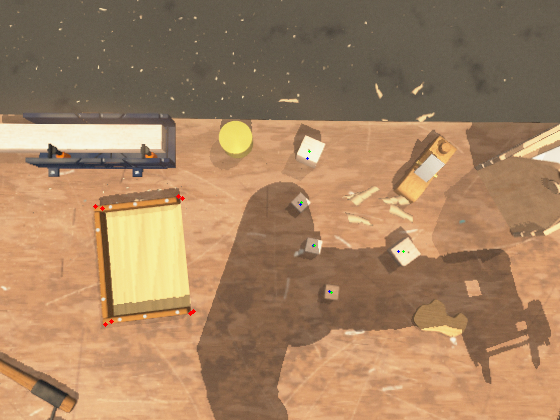

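Tray fit: centre (0.526, 0.255), +x at yaw ≈ 1.706, residuals ≤ 6 mm, and both overlays agree. Each offcut gets its own straight lane. I'll use the fingers part-shut (about 40 mm wide) as a flat pusher, starting with the near offcut.

Call:
{"method": "play_rows", "body": {"twist": [[0,0,0.0664],[0,0,0.0664],[0,0,0.0664],[0,0,0.0664],[0,0,0.0664],[0,0,0.0664],[0,0,0.0664],[0,0,0.0664],[0,0,0.0664],[0,0,0.0664],[0,0,0.0664],[0,0,0.0664]], "travel": [[0.485,0.56,-0.188],[0.485,0.56,-0.188],[0.485,0.56,-0.188],[0.485,0.56,-0.188],[0.485,0.56,-0.188],[0.485,0.56,-0.188],[0.485,0.56,-0.188],[0.485,0.56,-0.188],[0.485,0.56,-0.188],[0.485,0.56,-0.188],[0.485,0.56,-0.188],[0.485,0.56,-0.188]], "grip": [0.68,0.68,0.68,0.68,0.68,0.68,0.68,0.68,0.68,0.68,0.68,0.68]}}

```text
time_s: 2.3
ee_pos: [0.4648, -0.1848, 0.1004]
eef_rot: [-1.57, -0.0, -1.566]
force: [0.5, -0.8, -0.2]
grip_width: 0.015
```

Call:
{"method": "play_rows", "body": {"twist": [[0,0,0],[0,0,0],[0,0,0],[0,0,0],[0,0,0],[0,0,0]], "travel": [[0,0,-0.4],[0,0,-0.4],[0,0,-0.4],[0,0,-0.25],[0,0,-0.24],[0,0,0]], "grip": [0.68,0.68,0.68,0.68,0.68,0.68]}}

```text
time_s: 2.9
ee_pos: [0.4634, -0.1859, 0.015]
eef_rot: [-1.572, 0.001, -1.57]
force: [0.6, -0.2, 0.8]
grip_width: 0.0154
```

```bash
cat > look.py <<'E'
import sys
from fit import *
n=sys.argv[1]
o=ctrl.get_obs(); print(o["time_s"],o["ee_pos"],o["force"])
C=np.array([.5264,.2549]);a=1.7057;R=np.array([[np.cos(a),-np.sin(a)],[np.sin(a),np.cos(a)]])
ims=[]
for c in("top","scene"):
    p=ctrl.camera(c)
    for d in ctrl.boxes_of("offcut_a",p):
        w=back(p,d["point"],.016)[0][:2]; print(c,d["confidence"],d["point"],w,"tray",(w-C)@R)
    if c=="top": ims.append(cv2.resize(p["img"][120:340,80:440],None,fx=2.2,fy=2.2))
    else: ims.append(cv2.resize(p["img"][130:380,140:440],None,fx=2.4,fy=2.4))
    cv2.imwrite(f"pics/{n}_{c}.png",ims[-1][:,:,::-1])
E
python3 look.py s1
```

```text
2.9 [ 0.4634 -0.1859  0.015 ] [ 0.6443 -0.2093  0.7818]
top 0.69 [313.5, 245.7] [ 0.5582 -0.0959] tray [-0.3519  0.0157]
top 0.52 [331.8, 291.3] [ 0.4642 -0.1347] tray [-0.3777  0.1141]
top 0.51 [301.6, 202.5] [ 0.6492 -0.07  ] tray [-0.3384 -0.078 ]
scene 0.67 [323.9, 210.4] [ 0.5608 -0.0982] tray [-0.3545  0.0134]
scene 0.61 [360.5, 221.6] [ 0.4629 -0.1317] tray [-0.3745  0.115 ]
scene 0.55 [294.7, 201.3] [ 0.6423 -0.071 ] tray [-0.3385 -0.0711]
```

View pics/s1_scene.png

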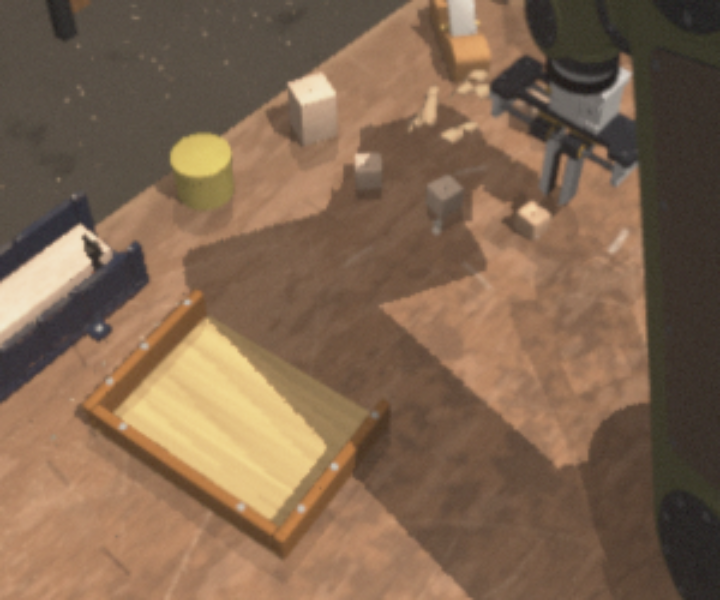

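View pics/s1_top.png

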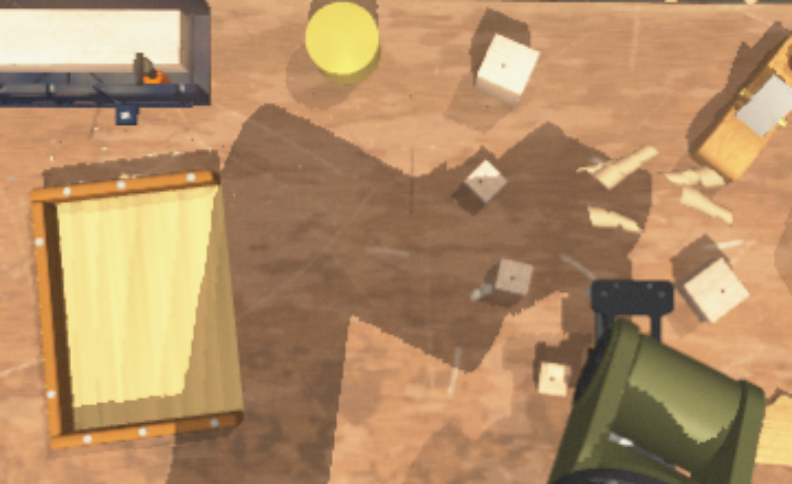

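The fingers stand behind the near offcut, at (560,190) in the scene view. Nothing has moved, so I'll push along +y at 10 cm/s.

Call:
{"method": "play_rows", "body": {"twist": [[0,0,0],[0,0,0],[0,0,0],[0,0,0],[0,0,0],[0,0,0],[0,0,0],[0,0,0],[0,0,0],[0,0,0],[0,0,0],[0,0,0]], "travel": [[0,0.2,0.02],[0,0.15,0],[0,0.1,0],[0,0.1,0],[0,0.15,0],[0.005,0.2,0],[0.005,0.2,0],[0.005,0.2,0],[0.005,0.2,0],[0.005,0.2,0],[0.005,0.2,0],[0.005,0.2,0]], "grip": [0.68,0.68,0.68,0.68,0.68,0.68,0.68,0.68,0.68,0.68,0.68,0.68]}}

```text
time_s: 4.3
ee_pos: [0.4657, -0.0802, 0.0171]
eef_rot: [-1.571, 0.0, -1.57]
force: [0.0, 0.3, 0.2]
grip_width: 0.0151
```

```bash
python3 look.py s2
```

```text
4.3 [ 0.4657 -0.0802  0.0171] [0.0345 0.3088 0.1883]
top 0.56 [300.6, 201.4] [ 0.6515 -0.0678] tray [-0.3366 -0.0806]
top 0.49 [313.8, 241.8] [ 0.5664 -0.0965] tray [-0.3536  0.0076]
scene 0.72 [295.1, 200.4] [ 0.6438 -0.0743] tray [-0.342 -0.072]
scene 0.51 [321.4, 211.8] [ 0.5626 -0.0897] tray [-0.3463  0.0105]
scene 0.44 [341.7, 240.1] [ 0.4621 -0.0483] tray [-0.2918  0.1045]
```

View pics/s2_scene.png

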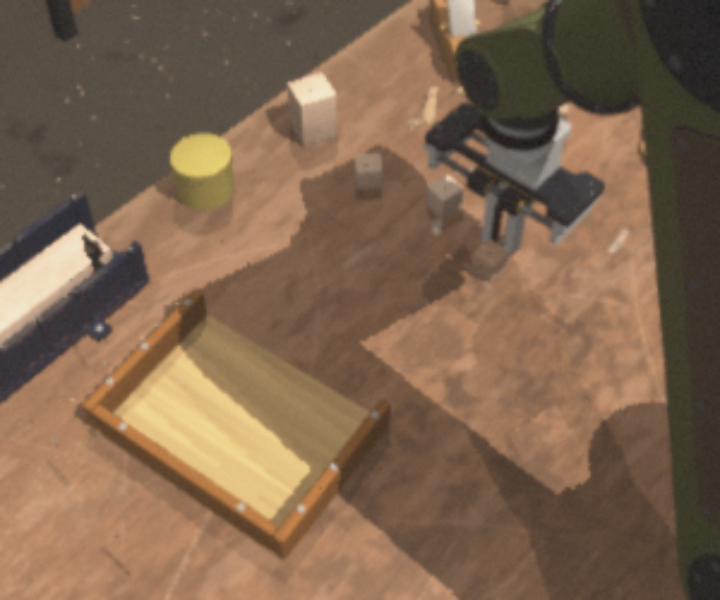

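The push is steady, with the offcut flat against the fingers at about (487,258). I'll carry on.

Call:
{"method": "play_rows", "body": {"twist": [[0,0,0],[0,0,0],[0,0,0],[0,0,0],[0,0,0],[0,0,0],[0,0,0],[0,0,0],[0,0,0],[0,0,0],[0,0,0],[0,0,0]], "travel": [[0.004,0.15,0],[0.004,0.2,0],[0.004,0.2,0],[0.004,0.2,0],[0.004,0.2,0],[0.004,0.2,0],[0.004,0.2,0],[0.004,0.2,0],[0.004,0.2,0],[0.004,0.2,0],[0.004,0.2,0],[0.004,0.2,0]], "grip": [0.68,0.68,0.68,0.68,0.68,0.68,0.68,0.68,0.68,0.68,0.68,0.68]}}

```text
time_s: 5.7
ee_pos: [0.4681, 0.0372, 0.0171]
eef_rot: [-1.571, 0.0, -1.57]
force: [-0.2, -0.4, 0.7]
grip_width: 0.0149
```

Call:
{"method": "play_rows", "body": {"twist": [[0,0,0],[0,0,0],[0,0,0],[0,0,0],[0,0,0],[0,0,0],[0,0,0],[0,0,0]], "travel": [[0.004,0.2,0],[0.004,0.2,0],[0.004,0.2,0],[0.004,0.2,0],[0.004,0.2,0],[0.004,0.15,0],[0.004,0.1,0],[0,0,0]], "grip": [0.68,0.68,0.68,0.68,0.68,0.68,0.68,0.68]}}

```text
time_s: 6.5
ee_pos: [0.4695, 0.0994, 0.0171]
eef_rot: [-1.571, 0.0, -1.57]
force: [-0.5, 0.2, -0.6]
grip_width: 0.0152
```

```bash
python3 look.py s3
```

```text
6.5 [0.4695 0.0994 0.0171] [-0.5472  0.2408 -0.5894]
top 0.71 [314.6, 244.8] [ 0.5601 -0.0982] tray [-0.3545  0.0141]
top 0.64 [301.6, 202.7] [ 0.6488 -0.07  ] tray [-0.3384 -0.0776]
scene 0.67 [294.5, 281.9] [0.4682 0.1272] tray [-0.1187  0.0749]
scene 0.34 [237.3, 307.5] [0.5187 0.2665] tray [0.0125 0.0061]
```

View pics/s3_scene.png

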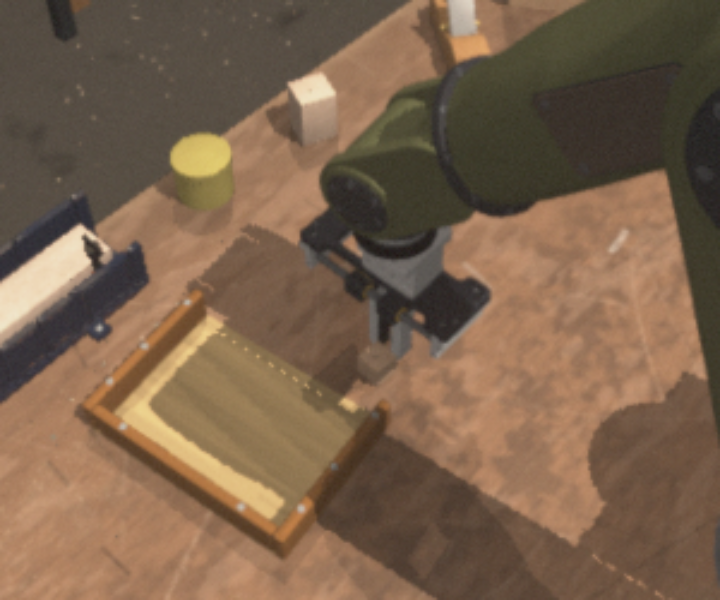

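View pics/s3_top.png

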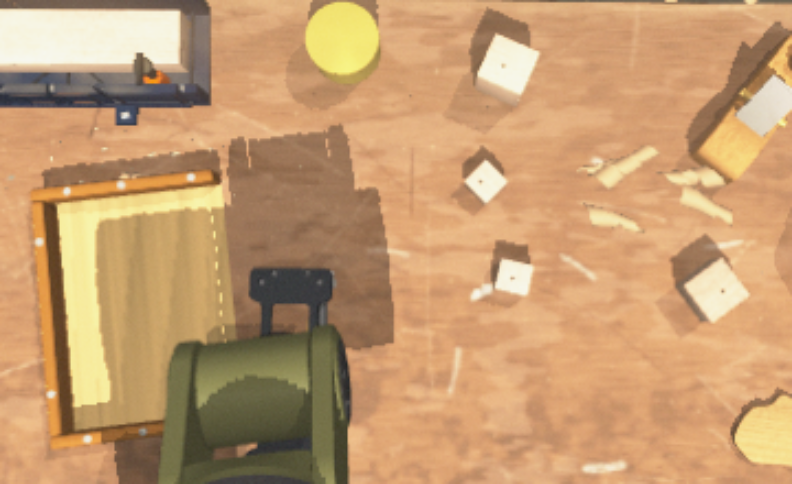

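The offcut at (375,362) is just short of the mouth, a little toward the near wall end at (385,408). I'll continue with a slight +x drift.

Call:
{"method": "play_rows", "body": {"twist": [[0,0,0],[0,0,0],[0,0,0],[0,0,0],[0,0,0],[0,0,0],[0,0,0],[0,0,0],[0,0,0],[0,0,0],[0,0,0],[0,0,0]], "travel": [[0.02,0.15,0],[0.02,0.2,0],[0.02,0.2,0],[0.02,0.2,0],[0.02,0.2,0],[0.02,0.2,0],[0.02,0.2,0],[0.02,0.2,0],[0.02,0.2,0],[0.02,0.2,0],[0.02,0.2,0],[0.02,0.15,0]], "grip": [0.68,0.68,0.68,0.68,0.68,0.68,0.68,0.68,0.68,0.68,0.68,0.68]}}

```text
time_s: 7.9
ee_pos: [0.4815, 0.2148, 0.0171]
eef_rot: [-1.571, 0.0, -1.57]
force: [-0.4, 0.3, -0.0]
grip_width: 0.0147
```

```bash
python3 look.py s4
```

```text
7.9 [0.4815 0.2148 0.0171] [-0.4077  0.3058 -0.008 ]
top 0.46 [315.0, 245.0] [ 0.5597 -0.0991] tray [-0.3552  0.0146]
top 0.45 [301.1, 202.6] [ 0.649  -0.0689] tray [-0.3373 -0.0779]
scene 0.68 [256.3, 312.5] [0.4776 0.2464] tray [-0.0018  0.0495]
```

View pics/s4_scene.png

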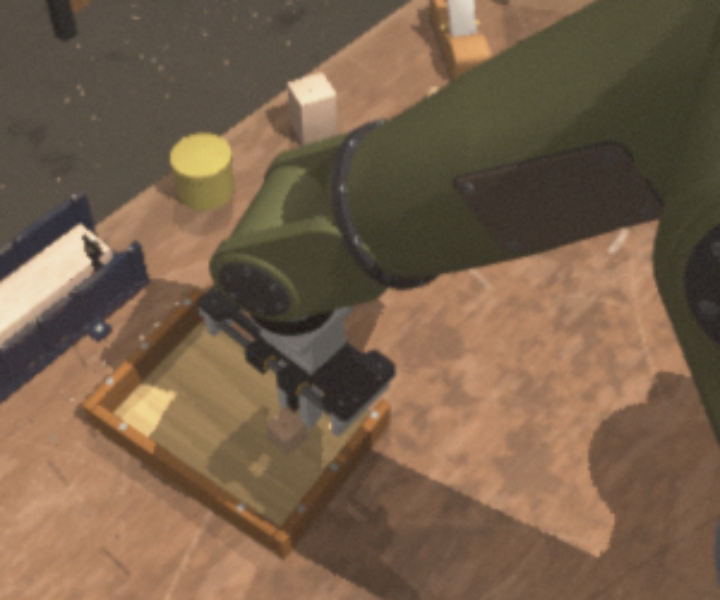

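The near offcut is inside, at tray (0, +50 mm). I'll back off, lift and go behind the middle offcut.

Call:
{"method": "play_rows", "body": {"twist": [[0,0,0],[0,0,0],[0,0,0],[0,0,0],[0,0,0.0073],[0,0,0.0073],[0,0,0.0073],[0,0,0.0073],[0,0,0.0073],[0,0,0.0073],[0,0,0.0073],[0,0,0.0073]], "travel": [[0,-0.4,0],[0,0,0.6],[0,0,0.6],[0,0,0.5],[0.21,-0.86,0],[0.21,-0.86,0],[0.21,-0.86,0],[0.21,-0.86,0],[0.21,-0.86,0],[0.21,-0.86,0],[0.21,-0.86,0],[0.21,-0.86,0]], "grip": [0.68,0.68,0.68,0.68,0.68,0.68,0.68,0.68,0.68,0.68,0.68,0.68]}}

```text
time_s: 9.3
ee_pos: [0.5653, -0.1524, 0.1022]
eef_rot: [-1.571, 0.0, -1.479]
force: [0.1, 0.2, -0.0]
grip_width: 0.0149
```

Call:
{"method": "play_rows", "body": {"twist": [[0,0,0],[0,0,0],[0,0,0],[0,0,0],[0,0,0],[0,0,0],[0,0,0]], "travel": [[0,0,0],[0,0,-0.4],[0,0,-0.4],[0,0,-0.4],[0,0,-0.3],[0,0,-0.2],[0,0,0]], "grip": [0.68,0.68,0.68,0.68,0.68,0.68,0.68]}}

```text
time_s: 10.0
ee_pos: [0.5649, -0.1499, 0.0161]
eef_rot: [-1.573, 0.001, -1.478]
force: [0.2, 0.3, 0.3]
grip_width: 0.0146
```

```bash
python3 look.py s5
```

```text
10.0 [ 0.5649 -0.1499  0.0161] [0.1927 0.291  0.3139]
top 0.82 [152.4, 283.3] [0.4761 0.238 ] tray [-0.0099  0.0521]
top 0.73 [312.7, 245.7] [ 0.5582 -0.0942] tray [-0.3502  0.0155]
top 0.71 [303.4, 203.4] [ 0.6474 -0.0738] tray [-0.342  -0.0757]
scene 0.63 [294.5, 201.1] [ 0.6433 -0.0712] tray [-0.3388 -0.0719]
scene 0.63 [257.8, 311.3] [0.4773 0.242 ] tray [-0.0062  0.0504]
scene 0.57 [323.0, 211.1] [ 0.561  -0.0946] tray [-0.351   0.0127]
```

View pics/s5_scene.png

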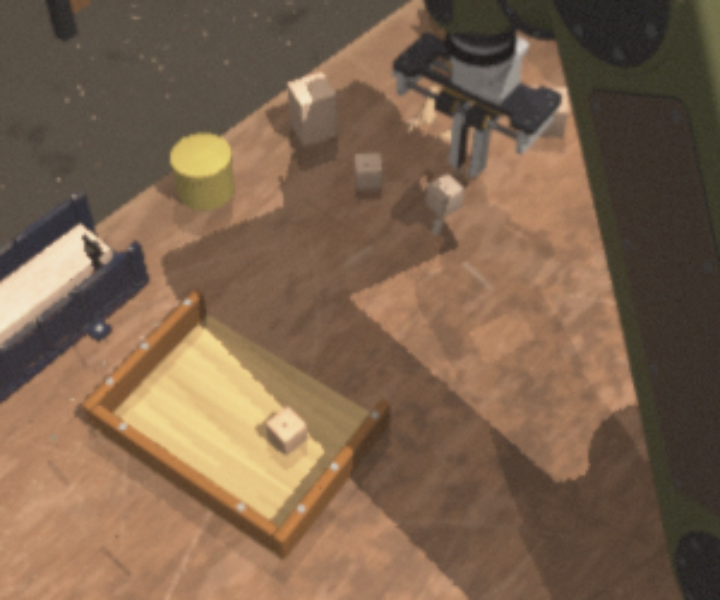

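View pics/s5_top.png

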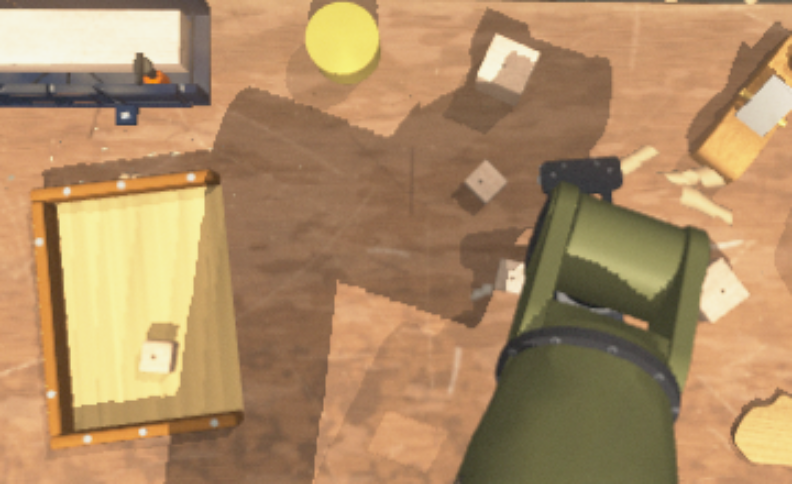

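The first offcut lies well inside the tray, and the fingers stand behind the middle one. Next push.

Call:
{"method": "play_rows", "body": {"twist": [[0,0,0],[0,0,0],[0,0,0],[0,0,0],[0,0,0],[0,0,0],[0,0,0],[0,0,0],[0,0,0],[0,0,0],[0,0,0],[0,0,0]], "travel": [[-0.017,0.2,0.015],[-0.013,0.15,0],[-0.009,0.1,0],[-0.009,0.1,0],[-0.013,0.15,0],[-0.017,0.2,0],[-0.017,0.2,0],[-0.017,0.2,0],[-0.017,0.2,0],[-0.017,0.2,0],[-0.017,0.2,0],[-0.017,0.2,0]], "grip": [0.68,0.68,0.68,0.68,0.68,0.68,0.68,0.68,0.68,0.68,0.68,0.68]}}

```text
time_s: 11.4
ee_pos: [0.5564, -0.0442, 0.0179]
eef_rot: [-1.571, -0.0, -1.478]
force: [0.1, 0.1, 0.9]
grip_width: 0.0149
```

Call:
{"method": "play_rows", "body": {"twist": [[0,0,0],[0,0,0],[0,0,0],[0,0,0],[0,0,0],[0,0,0],[0,0,0],[0,0,0],[0,0,0],[0,0,0],[0,0,0],[0,0,0]], "travel": [[-0.017,0.2,0],[-0.017,0.2,0],[-0.017,0.2,0],[-0.017,0.2,0],[-0.017,0.2,0],[-0.017,0.2,0],[-0.017,0.2,0],[-0.017,0.2,0],[-0.017,0.2,0],[-0.017,0.2,0],[-0.017,0.2,0],[-0.017,0.2,0]], "grip": [0.68,0.68,0.68,0.68,0.68,0.68,0.68,0.68,0.68,0.68,0.68,0.68]}}

```text
time_s: 12.6
ee_pos: [0.5462, 0.0757, 0.0179]
eef_rot: [-1.571, 0.0, -1.478]
force: [0.2, -0.5, -0.2]
grip_width: 0.0153
```

```bash
python3 look.py s6
```

```text
12.6 [0.5462 0.0757 0.0179] [ 0.1518 -0.4592 -0.1553]
top 0.62 [300.0, 202.5] [ 0.6492 -0.0666] tray [-0.335  -0.0784]
top 0.49 [150.9, 281.9] [0.4789 0.2412] tray [-0.0071  0.0489]
scene 0.65 [281.9, 257.0] [0.5399 0.0932] tray [-0.1621  0.0084]
scene 0.45 [256.0, 310.7] [0.4814 0.2436] tray [-0.0051  0.0461]
```

View pics/s6_scene.png

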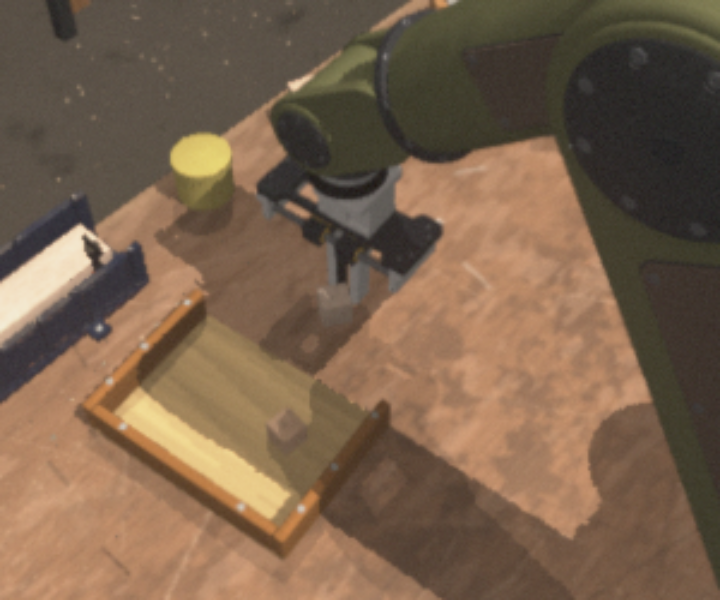

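The middle offcut is steady on its lane, at (337,305). I'll finish the push.

Call:
{"method": "play_rows", "body": {"twist": [[0,0,0],[0,0,0],[0,0,0],[0,0,0],[0,0,0],[0,0,0],[0,0,0],[0,0,0],[0,0,0],[0,0,0],[0,0,0],[0,0,0]], "travel": [[-0.014,0.15,0],[-0.014,0.2,0],[-0.014,0.2,0],[-0.014,0.2,0],[-0.014,0.2,0],[-0.014,0.2,0],[-0.014,0.2,0],[-0.014,0.2,0],[-0.014,0.2,0],[-0.014,0.2,0],[-0.014,0.2,0],[-0.014,0.2,0]], "grip": [0.68,0.68,0.68,0.68,0.68,0.68,0.68,0.68,0.68,0.68,0.68,0.68]}}

```text
time_s: 14.0
ee_pos: [0.5378, 0.1932, 0.0179]
eef_rot: [-1.571, 0.0, -1.478]
force: [-0.2, -0.4, 0.2]
grip_width: 0.0148
```

Call:
{"method": "play_rows", "body": {"twist": [[0,0,0],[0,0,0],[0,0,0],[0,0,0],[0,0,0],[0,0,0],[0,0,0],[0,0,0]], "travel": [[-0.012,0.2,0],[-0.012,0.2,0],[-0.01,0.15,0],[0,0,0],[0,-0.4,0],[0,0,0.6],[0,0,0.6],[0,0,0.5]], "grip": [0.68,0.68,0.68,0.68,0.68,0.68,0.68,0.68]}}

```text
time_s: 14.8
ee_pos: [0.5364, 0.1995, 0.1044]
eef_rot: [-1.57, 0.0, -1.479]
force: [-0.1, -0.4, -0.3]
grip_width: 0.0152
```

```bash
python3 look.py s7
```

```text
14.8 [0.5364 0.1995 0.1044] [-0.0564 -0.3703 -0.2816]
top 0.74 [301.6, 202.0] [ 0.6503 -0.0699] tray [-0.3386 -0.0791]
top 0.43 [308.6, 151.0] [ 0.7603 -0.0837] tray [-0.367  -0.1862]
scene 0.75 [257.6, 311.5] [0.4773 0.2426] tray [-0.0056  0.0503]
scene 0.62 [240.1, 295.4] [0.5371 0.2398] tray [-0.0164 -0.0085]
```

View pics/s7_scene.png

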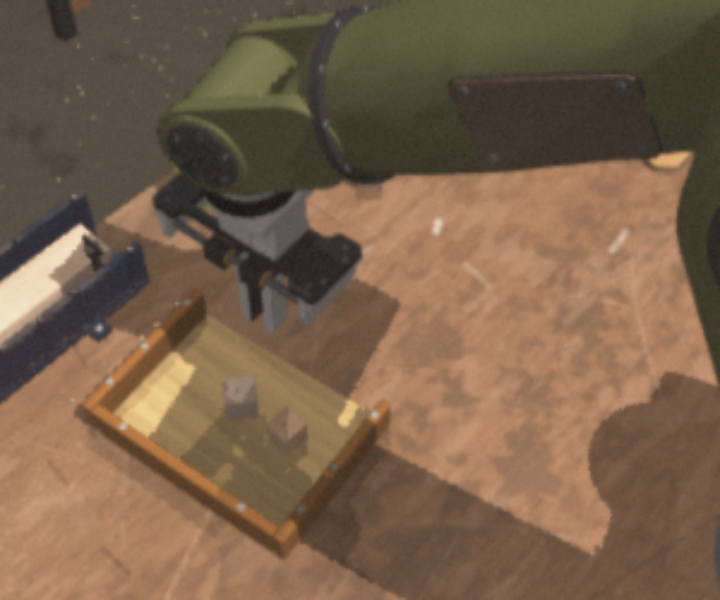

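Two are in, at tray (-6, +50) and (-16, -8) mm. The last offcut is close to the tall block, so I'll first check how low the gripper's outer parts hang.

```bash
python3 - <<'E'
from fit import *
p=ctrl.camera("scene")
# s5 pose: tcp (.565,-.150,.016), jaw dir angle 5.3deg ; zoom coords
j=np.array([np.cos(.0925),np.sin(.0925)])
for d in(-.09,-.08,-.07,.08,.09):
  for z in(.06,.08,.10,.12):
    u=proj(p,[[.565+j[0]*d,-.150+j[1]*d,z]])[0]; print(d,z,(u-[140,130])*2.4)
print("tip",(proj(p,[[.565,-.15,.008]])[0]-[140,130])*2.4)
E
python3 - <<'E'
import cv2
i=cv2.imread('pics/s5_scene.png'); cv2.imwrite('pics/s5z.png',cv2.resize(i[20:220,370:590],None,fx=3,fy=3))
E
```

```text
-0.09 0.06 [538.7756 173.9739]
-0.09 0.08 [541.0427 161.231 ]
-0.09 0.1 [543.3589 148.1634]
-0.09 0.12 [545.7253 134.7604]
-0.08 0.06 [530.8791 170.0387]
-0.08 0.08 [533.0377 157.2882]
-0.08 0.1 [535.2428 144.2143]
-0.08 0.12 [537.4955 130.8064]
-0.07 0.06 [523.03   166.1292]
-0.07 0.08 [525.0815 153.3719]
-0.07 0.1 [527.1769 140.2925]
-0.07 0.12 [529.3172 126.8804]
0.08 0.06 [410.9804 110.5531]
0.08 0.08 [411.5849  97.7713]
0.08 0.1 [412.2008  84.6888]
0.08 0.12 [412.8282  71.2967]
0.09 0.06 [403.8873 107.0495]
0.09 0.08 [404.4058  94.2709]
0.09 0.1 [404.9338  81.1931]
0.09 0.12 [405.4716  67.8073]
tip [466.0564 171.3312]
```

View pics/s5z.png

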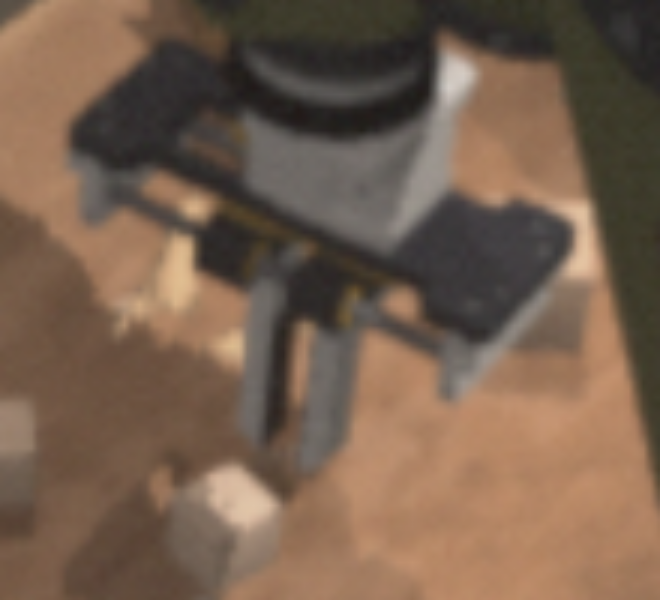

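The hanging ends fit a bottom height of about 0.10 m, as specified, which clears the tall block by over 35 mm. Next: behind the last offcut.

Call:
{"method": "play_rows", "body": {"twist": [[0,0,0.006],[0,0,0.006],[0,0,0.006],[0,0,0.006],[0,0,0.006],[0,0,0.006],[0,0,0.006],[0,0,0.006],[0,0,0.006],[0,0,0.006],[0,0,0],[0,0,0]], "travel": [[0.244,-0.647,0],[0.244,-0.647,0],[0.244,-0.647,0],[0.244,-0.647,0],[0.244,-0.647,0],[0.244,-0.647,0],[0.244,-0.647,0],[0.244,-0.647,0],[0.244,-0.647,0],[0.244,-0.647,0],[0,0,0],[0,0,0]], "grip": [0.68,0.68,0.68,0.68,0.68,0.68,0.68,0.68,0.68,0.68,0.68,0.68]}}

```text
time_s: 16.25
ee_pos: [0.6575, -0.1239, 0.1011]
eef_rot: [-1.573, 0.001, -1.385]
force: [-0.4, -0.4, -1.3]
grip_width: 0.0153
```

Call:
{"method": "play_rows", "body": {"twist": [[0,0,0],[0,0,0],[0,0,0],[0,0,0],[0,0,0],[0,0,0],[0,0,0],[0,0,0]], "travel": [[0,0,-0.3],[0,0,-0.3],[0,0,-0.3],[0,0,-0.3],[0,0,-0.2],[0,0,-0.2],[0,0,-0.1],[0,0,0]], "grip": [0.68,0.68,0.68,0.68,0.68,0.68,0.68,0.68]}}

```text
time_s: 17.05
ee_pos: [0.6579, -0.1235, 0.0172]
eef_rot: [-1.572, 0.0, -1.384]
force: [0.1, 0.3, -0.5]
grip_width: 0.0156
```

```bash
python3 look.py s8
```

```text
17.05 [ 0.6579 -0.1235  0.0172] [ 0.1237  0.279  -0.4911]
top 0.78 [151.6, 282.4] [0.4779 0.2398] tray [-0.0085  0.0501]
top 0.57 [151.9, 254.0] [0.5365 0.2416] tray [-0.0145 -0.0082]
scene 0.7 [259.9, 310.8] [0.4747 0.2378] tray [-0.0099  0.0535]
scene 0.54 [240.9, 296.1] [0.5343 0.2399] tray [-0.016  -0.0058]
scene 0.42 [295.6, 202.0] [ 0.6387 -0.0706] tray [-0.3377 -0.0675]
```

View pics/s8_scene.png

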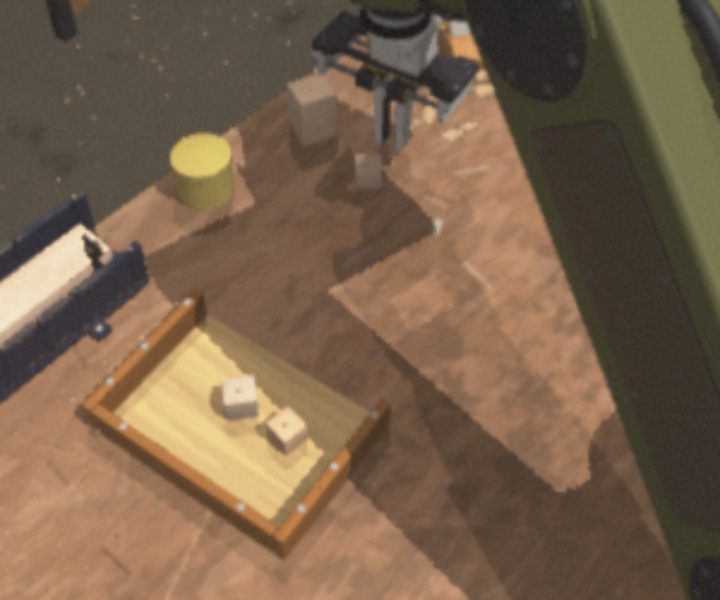

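View pics/s8_top.png

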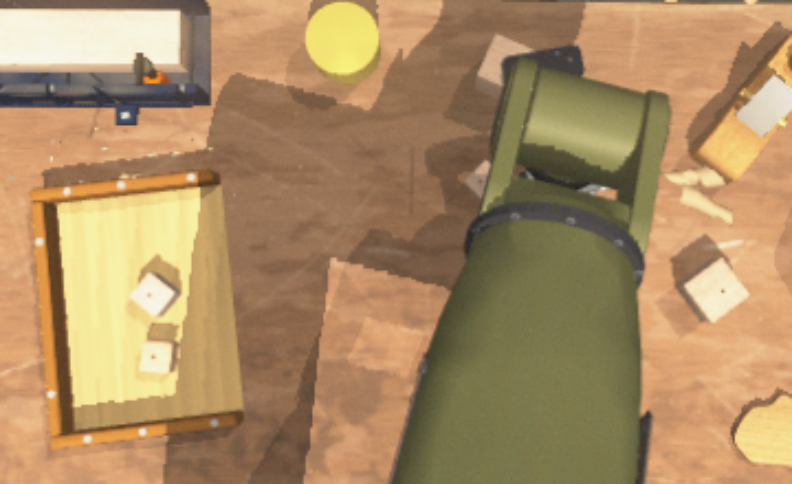

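Both are inside, and the fingers stand behind the last one. Pushing toward tray lateral ≈ -60 mm.

Call:
{"method": "play_rows", "body": {"twist": [[0,0,0],[0,0,0],[0,0,0],[0,0,0],[0,0,0],[0,0,0],[0,0,0],[0,0,0],[0,0,0],[0,0,0],[0,0,0],[0,0,0]], "travel": [[-0.037,0.2,0],[-0.028,0.15,0],[-0.019,0.1,0],[-0.019,0.1,0],[-0.028,0.15,0],[-0.037,0.2,0],[-0.037,0.2,0],[-0.037,0.2,0],[-0.037,0.2,0],[-0.037,0.2,0],[-0.037,0.2,0],[-0.037,0.2,0]], "grip": [0.68,0.68,0.68,0.68,0.68,0.68,0.68,0.68,0.68,0.68,0.68,0.68]}}

```text
time_s: 18.45
ee_pos: [0.6385, -0.0177, 0.0179]
eef_rot: [-1.571, 0.0, -1.384]
force: [-0.4, -1.0, -0.1]
grip_width: 0.015
```

```bash
python3 look.py s9
```

```text
18.45 [ 0.6385 -0.0177  0.0179] [-0.3734 -1.038  -0.1181]
top 0.73 [155.2, 254.7] [0.5351 0.2347] tray [-0.0211 -0.0059]
top 0.56 [152.9, 280.4] [0.482  0.2373] tray [-0.0115  0.0463]
scene 0.63 [258.9, 313.3] [0.4719 0.2439] tray [-0.0035  0.0555]
scene 0.48 [241.5, 295.0] [0.5354 0.2369] tray [-0.0191 -0.0065]
scene 0.44 [279.6, 219.7] [0.6275 0.0066] tray [-0.2596 -0.0668]
```

View pics/s9_scene.png

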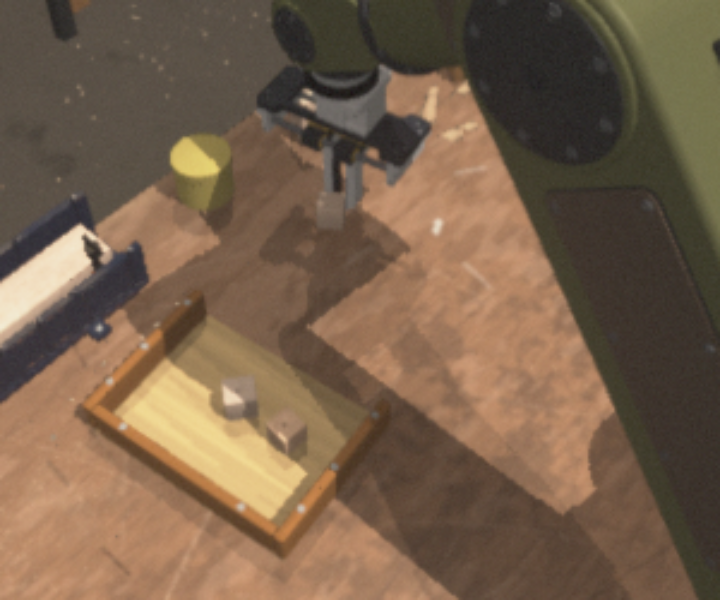

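The offcut rides ahead of the fingers at (330,210). Continuing.

Call:
{"method": "play_rows", "body": {"twist": [[0,0,0],[0,0,0],[0,0,0],[0,0,0],[0,0,0],[0,0,0],[0,0,0],[0,0,0],[0,0,0],[0,0,0],[0,0,0],[0,0,0]], "travel": [[-0.028,0.15,0],[-0.037,0.2,0],[-0.037,0.2,0],[-0.037,0.2,0],[-0.037,0.2,0],[-0.037,0.2,0],[-0.037,0.2,0],[-0.037,0.2,0],[-0.037,0.2,0],[-0.037,0.2,0],[-0.037,0.2,0],[-0.037,0.2,0]], "grip": [0.68,0.68,0.68,0.68,0.68,0.68,0.68,0.68,0.68,0.68,0.68,0.68]}}

```text
time_s: 19.85
ee_pos: [0.6167, 0.0997, 0.0179]
eef_rot: [-1.571, 0.0, -1.384]
force: [0.6, -0.4, -0.5]
grip_width: 0.0151
```

```bash
python3 look.py s10
```

```text
19.85 [0.6167 0.0997 0.0179] [ 0.6234 -0.4273 -0.5367]
top 0.83 [152.8, 253.2] [0.5382 0.2398] tray [-0.0165 -0.0096]
top 0.67 [148.3, 281.7] [0.4793 0.2466] tray [-0.0019  0.0478]
scene 0.75 [240.0, 296.1] [0.5359 0.2413] tray [-0.0148 -0.0076]
scene 0.62 [255.7, 311.2] [0.481 0.245] tray [-0.0037  0.0463]
scene 0.53 [256.2, 248.6] [0.6057 0.1172] tray [-0.1471 -0.06  ]
```

View pics/s10_scene.png

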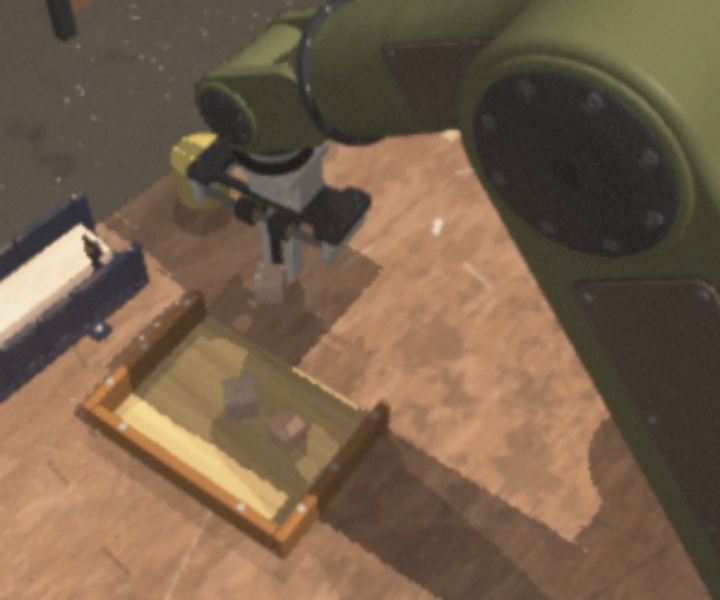

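On lane, just before the mouth at (268,285). Finishing, then backing off and lifting.

Call:
{"method": "play_rows", "body": {"twist": [[0,0,0],[0,0,0],[0,0,0],[0,0,0],[0,0,0],[0,0,0],[0,0,0],[0,0,0],[0,0,0],[0,0,0],[0,0,0],[0,0,0]], "travel": [[-0.026,0.15,0],[-0.035,0.2,0],[-0.035,0.2,0],[-0.035,0.2,0],[-0.035,0.2,0],[-0.035,0.2,0],[-0.035,0.2,0],[-0.035,0.2,0],[-0.035,0.2,0],[-0.035,0.2,0],[-0.035,0.2,0],[-0.035,0.2,0]], "grip": [0.68,0.68,0.68,0.68,0.68,0.68,0.68,0.68,0.68,0.68,0.68,0.68]}}

```text
time_s: 21.25
ee_pos: [0.5962, 0.2172, 0.0179]
eef_rot: [-1.571, -0.0, -1.384]
force: [-0.5, -0.1, -1.6]
grip_width: 0.0148
```

```bash
python3 look.py s11
```

```text
21.25 [0.5962 0.2172 0.0179] [-0.466  -0.1057 -1.5954]
scene 0.68 [224.5, 283.9] [0.5873 0.2428] tray [-0.0202 -0.0587]
scene 0.63 [243.7, 295.3] [0.5311 0.234 ] tray [-0.0214 -0.0018]
scene 0.57 [257.3, 311.4] [0.4779 0.2429] tray [-0.0054  0.0496]
```

View pics/s11_scene.png

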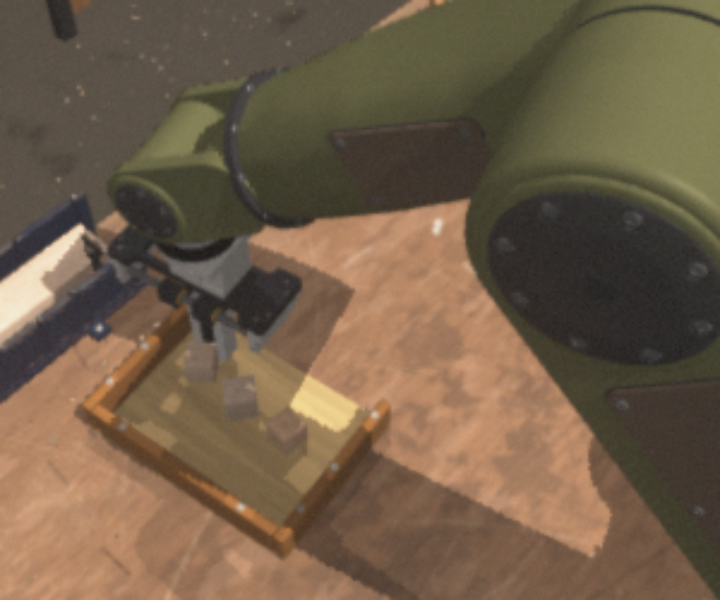

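All three look inside. I'll back straight off, lift and clear the view.

Call:
{"method": "play_rows", "body": {"twist": [[0,0,0],[0,0,0],[0,0,0],[0,0,0],[0,0,0],[0,0,0],[0,0,0],[0,0,0],[0,0,0],[0,0,0],[0,0,0],[0,0,0]], "travel": [[0.04,-0.2,0],[0.06,-0.3,0],[0,0,0.5],[0,0,0.6],[0,0,0.6],[0,0,0.6],[-0.4,-0.6,0.2],[-0.4,-0.7,0.2],[-0.4,-0.7,0],[-0.4,-0.7,0],[-0.4,-0.7,0],[-0.4,-0.7,0]], "grip": [0.68,0.68,0.68,0.68,0.68,0.68,0.68,0.68,0.68,0.68,0.68,0.68]}}

```text
time_s: 22.65
ee_pos: [0.4801, -0.0161, 0.153]
eef_rot: [-1.57, -0.0, -1.385]
force: [0.1, -0.3, 0.5]
grip_width: 0.0148
```

Call:
{"method": "play_rows", "body": {"twist": [[0,0,0],[0,0,0],[0,0,0],[0,0,0],[0,0,0],[0,0,0],[0,0,0]], "travel": [[-0.2,-0.7,0],[-0.2,-0.7,0],[-0.2,-0.6,0],[0,-0.5,0],[0,0,0],[0,0,0],[0,0,0]], "grip": [0.68,0.68,0.68,0.68,0.68,0.68,0.68]}}

```text
time_s: 23.35
ee_pos: [0.4512, -0.1384, 0.1529]
eef_rot: [-1.571, 0.0, -1.384]
force: [0.1, -0.4, -0.3]
grip_width: 0.0152
```

```bash
python3 look.py s12; python3 - <<'E'
from fit import *
for n in("top","scene"):
    p=ctrl.camera(n)
    for o,z in(("big_block",.043),("tall_block",.068)):
        for d in ctrl.trace(o,p)[:1]: print(n,o,d["confidence"],d["point"],back(p,d["point"],z/2)[0][:2])
E
```

```text
23.35 [ 0.4512 -0.1384  0.1529] [ 0.1042 -0.4386 -0.2734]
top 0.74 [153.2, 227.0] [0.5929 0.2412] tray [-0.0225 -0.0641]
top 0.53 [152.7, 281.5] [0.4798 0.2376] tray [-0.0109  0.0485]
top 0.51 [151.0, 253.6] [0.5373 0.2435] tray [-0.0127 -0.0093]
scene 0.82 [241.4, 291.9] [0.5417 0.2311] tray [-0.0256 -0.0119]
scene 0.77 [224.8, 281.3] [0.5922 0.2373] tray [-0.0263 -0.0628]
scene 0.46 [255.4, 311.5] [0.4809 0.246 ] tray [-0.0027  0.0462]
top big_block 0.57 [402.6, 249.3] [ 0.5535 -0.2815]
top tall_block 0.68 [309.3, 152.8] [ 0.7527 -0.0843]
scene big_block 0.72 [360.7, 172.7] [ 0.5712 -0.2833]
scene tall_block 0.86 [271.5, 174.4] [ 0.7516 -0.0938]
```

View pics/s12_scene.png

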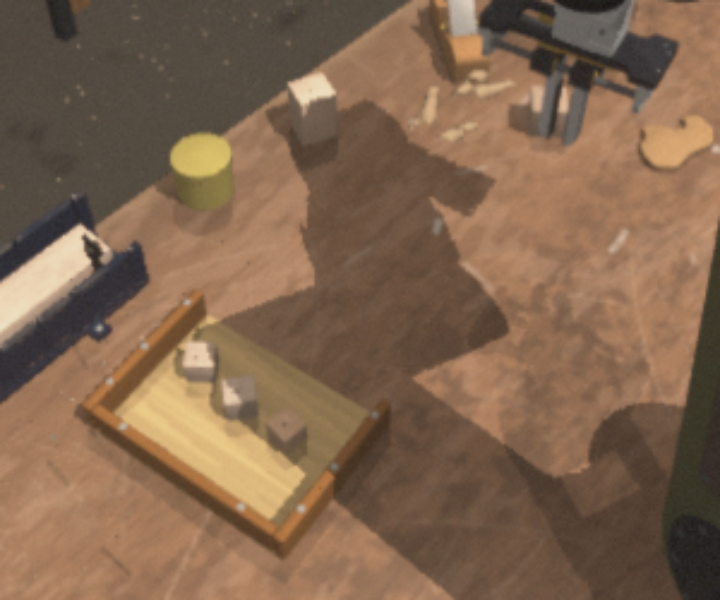

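View pics/s12_top.png

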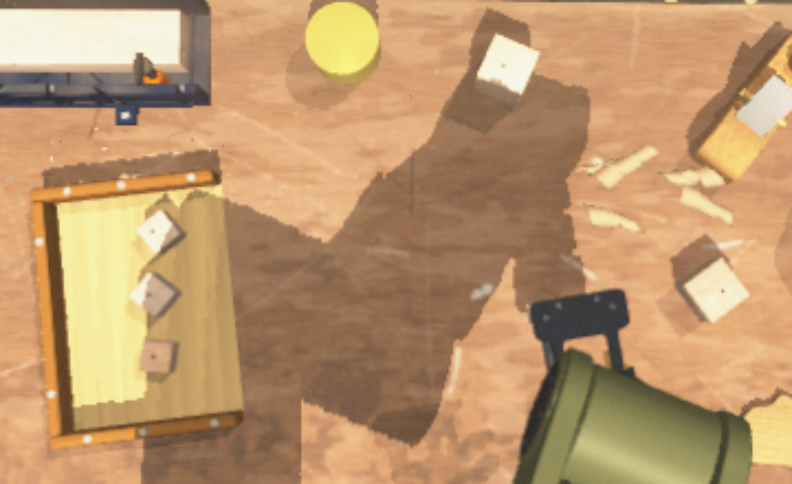

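All three offcuts lie wholly inside the tray, clear of its walls. Both larger blocks stand where they were in the top view, and the arm touches nothing.

```bash
python3 -c "
from station import ctrl
print(ctrl.hand_in())"
```

```text
the job is handed in; nothing more can be done
None
```

The three offcuts are in the tray and the job is handed in. I swept them in one at a time at about 10 cm/s, using the part-shut fingers as a flat pusher.

- **Offcuts:** the last pictures show all three wholly inside. They sit about 3–26 mm in front of the tray's centre and about -64, -10 and +48 mm to the side, clear of each other and of the walls.
- **Larger blocks:** in the top view they look the same as at the start. The network's points moved by about 2 mm for the big block. They moved by about 9 mm for the tall block, which I put down to noise because its outline in the picture has not shifted.
- **Disagreement:** in the last scene view the big block's point is off by about 20 mm, because the gripper partly hid it there. The top view is the better check.
- **Forces and time:** every force reading was below about 2 N, and the job took about 23.5 s.

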